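# Raise the sample vial into the light path with the cam lever

### The arm

A 6-joint arm with a two-finger parallel gripper is mounted at the origin on the work surface. World frame = base frame: x ahead of the robot, y to its left, z up, the work surface at z = 0. Lengths are in m, angles in rad, forces in N, time in s.
With the tool pointing down it reaches from about 0.425 to 0.95 m from the base axis. Payload 3.5 kg.
Tool frame: the origin (TCP) lies midway between the tips of the shut fingers; the grasp point (between the pads) lies 19 mm behind it; z points along the fingers, y is the line along which they close (so a half turn about z gives the same grasp; the last joint's range is limited). The gripper opens to 85 mm and grips with 20 to 120 N. Pads are 22 mm wide; open, the fingers measure 114 mm over their backs; the gripper's body (76 mm by 85 mm) begins 54 mm behind the grasp point. The pads swing forward as they close: fully open they stand 13 mm farther back than shut.
Start: joints at [-1.408, 0.286, 1.577, -0, 1.279, -0.15], TCP at [0.208, -0.642, 0.198] pointing down, gripper open.
Joint ranges: [-2.77, 2.77], [-0.9, 2.22], [0.21, 2.48], [-1.53, 4.67], [0.24, 2.81], [-2.84, 2.84]. Speed limits (rad/s): [2.79, 2.79, 3.14, 3.14, 3.14, 3.14].

### API

Orientations are given as a unit quaternion [x, y, z, w].
In Python, from plant import get_state, read_camera, ctrl gives the robot as it stands.
- The arm moves only by the shell command python3 -m crank 'ROWS' [FORCE]. ROWS is JSON, a list of rows, each a list of 3 entries, a list of its own where there are three numbers: the shift along the tool's x, y, z in mm, then the turn about the tool's z in degrees, then the closure in counts, from 0 (fully open) to 255 (shut). In form: [[[tx, ty, tz], yaw, claw], ...]. A call has 1 to 10 rows; each row is the pose to reach, as a shift and turn from the pose commanded when the call began, along the tool's axes at that moment; what a row does not reach only later rows make up. A row lasts 1/10 s, in which the tool goes at most 50 mm and 8.59 degrees, less where a joint would pass 70% of its speed; a pose out of reach is approached as far as the arm can. A call with a gripper value outside its range is refused whole. The fingers move at their own pace and stop on an object; FORCE is the grip in N (left out, the last holds). Time passes only in rows, so rows that repeat a pose let the fingers close. It gives the time, the measured TCP pose, the force, the opening and the grip force at its end, in the units of the state.
- get_state(): the state, without advancing time (a new reading comes with each control period).
- read_camera(name): name is "scene" or "top" or "wrist"; returns a dict with "frame" (480x640x3 uint8, blue, green, red), "range_z" (480x640 float32, m along the optical axis (not along the pixel's ray), 0 where there is no reading), "vfov" (degrees; the focal length in pixels is half the picture's height over the tangent of half this angle, whatever the lens; pixels are square), "cx", "cy" (the principal point, pixels), "origin" and "orientation" of the camera in the world. Camera axes: x right, y down, z forward; pixel columns grow to the right and rows downward; lengths in m; the calibration is good to about 2 mm. A picture is of the moment at which its call begins.
- ctrl.sign_off(): hands the job in; it is judged then, once.
The state is a dict: "time": time; "qpos": joint angles; "dq": joint speeds; "joint_efforts": joint torques, N m; "eef_pos": TCP position; "tcp_rot": TCP orientation; "contact_force": force on the tool from outside, world axes, zero at the start; "wrist_torque": the same for the moment, N m; "opening": opening from 0.0 (shut) to 1.0 (fully open); "finger_force": force on a finger pad.
Only numpy, scipy, OpenCV 4.12 (cv2) and the standard library are available. Lean on these libraries where they do the work, as an engineer would, in place of code of your own. Each camera call takes 0.05 s, during which the arm holds its last target. There are 200 camera calls.

### The job

Free the locked cam lever of the sample lift by pressing the blue pedal right down to its stop for a moment and letting it come back up. Then take the lever's black handle and turn the lever until it stands upright, where the cam lifts the vial stage to its highest (beyond that it sinks again), and finish while still holding it steadily there, because the lever springs back if let go. Leave everything else on the bench where it is.

Things in the scene. Friction and masses are not known exactly. Their poses are not given: they have to be found in the camera images.
- lift: Fixed sample lift: bare metal base plate 250 x 240 x 12 mm, white housing 85 x 82 mm, 120 high, carrying a vial, reading head 195 high behind. Origin on the bench under the housing's middle; +x points back to the reading head, +y to the lever's side, z up; front (-x) faces the robot, yaw varies to 0.4 rad. Pedal along the -y side. Lever shaft: parallel to y, 90 mm straight above the origin.
- pedal (a joint): Spring pedal, rad: 0 = up (rest), 0.20 = on its stop. Blue plate 185 x 60 x 8 mm, hinged at x +50, y -100, z 30 mm of the lift, reaching forward (-x) to a black rubber pad; front end raised at rest, plate level on the stop. Needs 3 N at the pad to start, 8 N at the stop; springs back up when let go. Frees the lever by 0.18 rad at the latest.
- pedal_pad (a point): Middle of the upper face of the pedal's rubber pad (60 x 56 mm), 155 mm in front of the hinge: at rest about 66 mm above the bench, on the stop about 35 mm (31 mm lower). Its axes are those of the lift at rest.
- cam_lever (a joint): Lever angle, rad. 0 = locked: points forward (-x), 0.1 rad above level (reads 0 to 0.06). Grows as the handle swings up and back. Once the pedal frees it, it springs to about 0.7 and stays there, also with the pedal up again. 1.47 = upright: top of the cam, stage highest; beyond it the stage sinks; end of travel 2.0. A spring pulls it towards 0.8 (3 N at the handle when upright).
- lever_grip (a point): Middle of the free part of the lever's handle: black round bar, 18 mm thick, parallel to the lift's y axis, standing out sideways from the end of the red lever arm from y = +66 to +148 mm of the lift; the point is at y = +112 mm, 100 mm from the shaft's axis. Nothing above, below or beside it. With the lever upright it is 190 mm above the bench, straight over the shaft. Turns with the lever.
- stage_top (a point): Middle of the top of the vial stage, a metal disc 72 mm across with a blue cup and an amber vial, 52 mm high, fixed on it. It rises 16 mm from lever locked (141 mm above the bench) to lever upright (157 mm). Do not touch it.
- tube_rack: White test tube rack with capped tubes, 70 x 200 mm, 100 mm high, left of the lift; origin under its middle. Bystander.
- beaker: Empty clear glass beaker, 68 mm across, 85 mm high; origin under its middle. Bystander, right of the lift.
- reagent_bottle: Brown reagent bottle, 60 mm across, 120 mm high; origin under its middle. Bystander.
- wash_bottle: White bottle with red cap, 64 mm across, 140 mm high; origin under its middle. Bystander.
- stain_jar: Brown jar with white lid, 60 mm across, 75 mm high; origin under its middle. Bystander.
- marker: White marker pen with blue cap, 145 x 14 mm, lying on the bench beyond the lift; origin under its middle. Bystander.
- notebook: Open notebook, 210 x 300 x 12 mm; origin under its middle. Bystander.

How it is judged:
By the outcome, as a careful person would: the job done as asked, in the order asked, and still so for the second after the job is handed in, while the arm keeps its last pose, push and grip.
It also fails if it takes over 42 s, if anything falls off the work surface, if the arm or the gripper's body presses on something with over 40 N, if the wrist force passes 120 N, or if a joint passes its speed limit or range.

## Working session

There is one attempt and no reset: what is moved stays moved. The work goes in short steps, Python scripts to look and compute and a shell command to move; the robot and the scene stay as the last step left them, time stands still between calls to the robot, and variables do not carry over. Pictures are saved under pics/ and viewed, at most 10 in all, crops included, and the job is handed in when it is done.

```bash
mkdir -p pics; ls; cat > h.py <<'E'
import numpy as np, cv2
from scipy.spatial.transform import Rotation as R
from plant import get_state, read_camera, ctrl
def cam(n):
    c=read_camera(n); np.save(f'/tmp/{n}.npy',c,allow_pickle=True); return c
def load(n): return np.load(f'/tmp/{n}.npy',allow_pickle=True).item()
def cloud(c):
    f=240/np.tan(np.radians(c['vfov'])/2); v,u=np.mgrid[:480,:640]; z=c['range_z']
    p=np.stack([(u-c['cx'])/f*z,(v-c['cy'])/f*z,z],-1)
    P=p@R.from_quat(c['orientation']).as_matrix().T+np.array(c['origin']); P[z==0]=np.nan; return P
E
python3 - <<'E'
from h import *
a=cam('scene');b=cam('top')
cv2.imwrite('pics/a.png',a['frame']);cv2.imwrite('pics/b.png',b['frame'])
for c in(a,b):print(c['origin'],c['orientation'],c['vfov'],c['cx'],c['cy'])
s=get_state();print(s)
E
```

```text
pics
[1.24050871 0.1955042  1.05228361] [ 0.55042628  0.77141045 -0.25909561 -0.18661804] 51.52250084711124 327.39252971039673 234.623670739323
[ 0.20254528 -0.01057577  1.86918649] [-0.66436734  0.74031669 -0.07443161  0.07076137] 44.91492137071424 324.35688305551844 244.2621730172792
{'time': 0.1, 'qpos': array([-1.40798064e+00,  2.87133747e-01,  1.57802172e+00, -9.61441266e-06,
        1.27861650e+00, -1.49985796e-01]), 'dq': array([-0.00040243, -0.00075065, -0.00270408, -0.00093859, -0.00186812,
        0.00056365]), 'joint_efforts': array([ 9.13494787e-04, -4.07295263e+01, -2.93699294e+01, -1.55337784e-04,
        3.38678830e-03, -1.61115249e-06]), 'eef_pos': array([ 0.20764005, -0.6415688 ,  0.19625261]), 'tcp_rot': array([ 9.87793512e-01,  1.55765178e-01, -1.15918988e-05, -1.08960394e-03]), 'contact_force': array([-0.04815807, -0.27273884, -0.3630151 ]), 'wrist_torque': array([-0.01142314, -0.01394232,  0.00287351]), 'finger_force': 0.0, 'opening': 0.9964910057280044}
```

View pics/a.png

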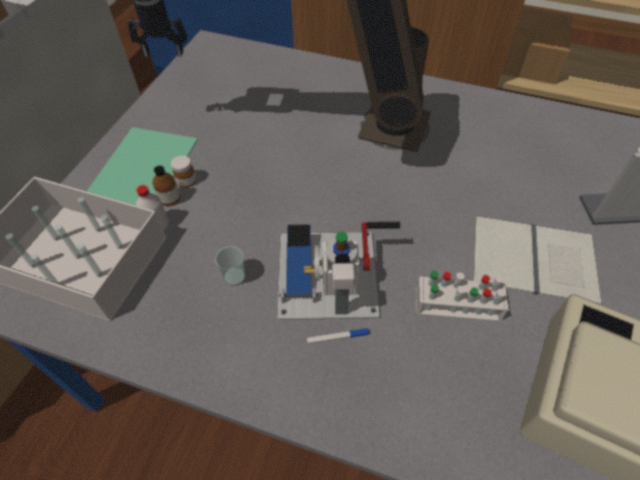

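View pics/b.png

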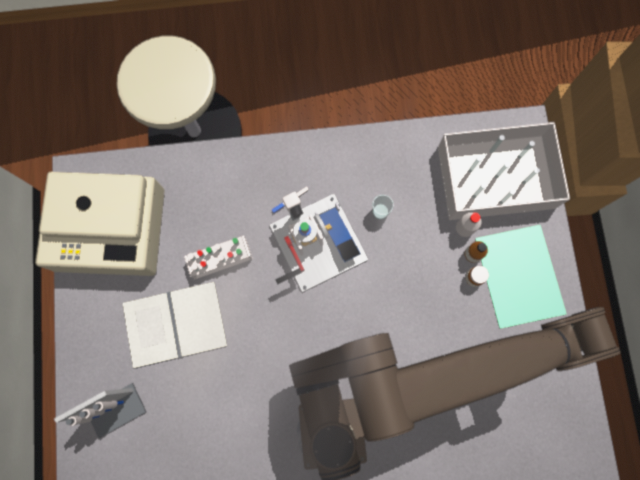

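The scene view shows the pad at about (298,235), the blue plate at (298,270), the vial at (342,240) and the handle at (382,225). In the top view the lift is around (318,243), with the pad near (348,253) and the handle near (287,277).

```bash
python3 - <<'E'
from h import *
a=load('scene');b=load('top')
A=a['frame'][210:330,260:410];B=b['frame'][180:300,240:390]
im=np.hstack([cv2.resize(A,None,fx=2.66,fy=2.66,interpolation=2),cv2.resize(B,None,fx=2.66,fy=2.66,interpolation=2)])
cv2.imwrite('pics/c.png',im)
for n,c,pts in(('scene',a,[(298,235),(298,228),(298,260),(298,285),(382,225),(390,225),(342,238),(285,310),(375,312)]),('top',b,[(348,253),(338,232),(287,277),(280,279),(305,230),(307,287),(364,262),(333,199)])):
    P=cloud(c)
    for u,v in pts: print(n,u,v,P[v,u].round(4))
    h=cv2.cvtColor(c['frame'],cv2.COLOR_BGR2HSV)
    X=P[...,0];Y=P[...,1];Z=P[...,2]
    roi=(abs(X-.6)<.3)&(abs(Y)<.25)
    blue=roi&(h[...,0]>100)&(h[...,0]<125)&(h[...,1]>150)&(Z>.02)&(Z<.1)
    blk=roi&(c['frame'].max(2)<45)&(Z>.03)
    for nm,m in(('blue',blue),('blk',blk)):
        k,l,st,ce=cv2.connectedComponentsWithStats(m.astype(np.uint8))
        for i in range(1,k):
            if st[i,4]>25:
                Q=P[l==i]; print(n,nm,st[i],np.median(Q,0).round(4),Q.min(0).round(3),Q.max(0).round(3), cv2.minAreaRect((Q[:,:2]*1000).astype(np.float32)))
E
```

```text
scene 298 235 [ 0.5567 -0.1134  0.0678]
scene 298 228 [ 0.5368 -0.121   0.0688]
scene 298 260 [ 0.6176 -0.0908  0.0529]
scene 298 285 [ 0.677  -0.0686  0.0408]
scene 382 225 [0.4916 0.0808 0.1103]
scene 390 225 [0.4847 0.099  0.1095]
scene 342 238 [0.6209 0.0188 0.1939]
scene 285 310 [ 0.7378 -0.079   0.0175]
scene 375 312 [0.6714 0.1215 0.0125]
scene blue [288 246  22  47 830] [ 0.6447 -0.0833  0.0462] [ 0.575 -0.124  0.032] [ 0.7   -0.038  0.062] ((637.5538330078125, -82.3344955444336), (118.49266052246094, 51.18342208862305), 19.979167938232422)
scene blk [368 223  31   5 153] [0.4895 0.0829 0.1091] [0.472 0.048 0.102] [0.506 0.118 0.116] ((489.36273193359375, 83.04791259765625), (12.922628402709961, 73.56476593017578), 20.828699111938477)
scene blk [289 226  20  19 377] [ 0.5552 -0.1122  0.067 ] [ 0.524 -0.143  0.058] [ 0.586 -0.081  0.077] ((555.698974609375, -112.71941375732422), (56.024452209472656, 47.90275573730469), 20.323986053466797)
scene blk [336 255  13   7  81] [0.6669 0.034  0.1875] [0.656 0.021 0.182] [0.677 0.047 0.192] ((667.6640625, 34.14579391479492), (17.803638458251953, 25.45307731628418), 17.392290115356445)
top 348 253 [ 0.5424 -0.1119  0.0615]
top 338 232 [ 0.6165 -0.0886  0.049 ]
top 287 277 [0.4794 0.085  0.1087]
top 280 279 [0.4758 0.107  0.1073]
top 305 230 [0.6015 0.0142 0.1888]
top 307 287 [0.4562 0.0295 0.0056]
top 364 262 [ 0.5182 -0.1637  0.0023]
top 333 199 [ 0.7388 -0.0863  0.011 ]
```

View pics/c.png

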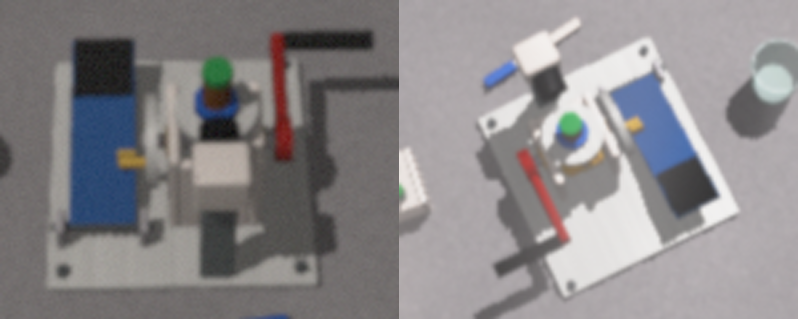

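The lift's yaw is about 20.3° and its origin about (0.619, 0.017). Pad and handle both agree with the given dimensions. Next I move above the pad, turning the tool so that it closes along the lift's x.

```bash
cat >> h.py <<'E'
YAW=np.radians(20.3); O=np.array([.6188,.0170,0])
def W(l): return O+R.from_euler('z',YAW).apply(l)
def L(w): return R.from_euler('z',-YAW).apply(np.array(w)-O)
def togo(w):   # shift in tool axes, mm; turn (deg) to have tool y on lift +x
    s=get_state(); r=R.from_quat(s['tcp_rot']); m=r.as_matrix()
    ty=np.arctan2(m[1,1],m[0,1]); d=(YAW-ty+np.pi/2)%np.pi-np.pi/2
    print('t',s['time'],'shift',((np.array(w)-s['eef_pos'])@m*1000).round(1),'turn',-np.degrees(d).round(1),'lift-frame tcp',L(s['eef_pos']).round(4),'F',s['contact_force'].round(1),'open',round(s['opening'],3),'ff',round(s['finger_force'],1))
E
python3 -m crank '[[[494,-396,-30],-92.4,0],[[494,-396,-30],-92.4,0],[[494,-396,-30],-92.4,0],[[494,-396,-30],-92.4,0],[[494,-396,-30],-92.4,0],[[494,-396,-30],-92.4,0],[[494,-396,-30],-92.4,0],[[494,-396,-30],-92.4,0]]'
python3 -c "
from h import *
togo(W([-.112,-.106,.225]))"
```

```text
time: 0.9
eef_pos: [0.428, -0.3064, 0.2162]
tcp_rot: [0.725, 0.688, 0.0, -0.0]
contact_force: [0.8, -0.1, 0.4]
opening: 0.997
finger_force: 0.0
t 0.9 shift [191.3 112.7  -8.8] turn -23.3 lift-frame tcp [-0.2912 -0.2372  0.2162] F [ 0.8 -0.1  0.4] open 0.997 ff 0.0
```

```bash
python3 -m crank '[[[180,105,-9],-21,0],[[180,105,-9],-21,0],[[180,105,-9],-21,0],[[180,105,-9],-21,0],[[180,105,-9],-21,0],[[180,105,-9],-21,0],[[180,105,-9],-21,0],[[180,105,-9],-21,0]]'
python3 - <<'E'
from h import *
togo(W([-.112,-.106,.225]))
c=cam('wrist');a=cam('scene'); cv2.imwrite('pics/d.png',np.vstack([c['frame'][:300],a['frame'][150:330]])[:, :640])
P=cloud(c)
h=cv2.cvtColor(c['frame'],cv2.COLOR_BGR2HSV)
m=(c['frame'].max(2)<50)&(P[...,2]>.04)&(P[...,2]<.14)
k,l,st,ce=cv2.connectedComponentsWithStats(m.astype(np.uint8))
for i in range(1,k):
    if st[i,4]>150:
        Q=P[l==i];print(st[i],np.median(Q,0).round(4),L(np.median(Q,0)).round(4),cv2.minAreaRect((Q[:,:2]*1000).astype(np.float32)))
E
```

```text
time: 1.7
eef_pos: [0.542, -0.1362, 0.2251]
tcp_rot: [0.591, 0.807, -0.0, -0.0]
contact_force: [-1.2, 0.2, 0.7]
opening: 0.996
finger_force: 0.0
t 1.7 shift [11.6 12.7  0.1] turn -2.7 lift-frame tcp [-0.1252 -0.117   0.2251] F [-1.2  0.2  0.7] open 0.996 ff 0.0
[ 300  161   58   58 3040] [ 0.5531 -0.1105  0.0675] [-0.1058 -0.0968  0.0675] ((553.5358276367188, -111.39949035644531), (56.79353713989258, 54.03076934814453), 19.5594425201416)
```

View pics/d.png

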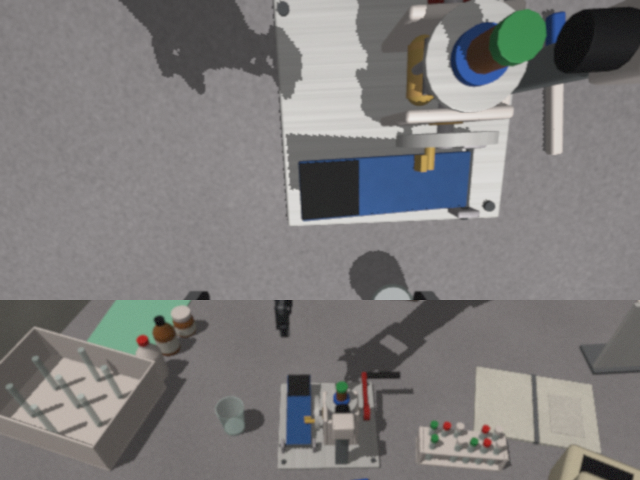

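The wrist view shows the pad at (330,190) and the pedal plate clear of anything above it. It puts the pad within 2 mm of the scene estimate. I close the fingers and come down over the pad.

```bash
sed -i 's/20.3)/20.1)/; s/.6188,.0170/.6176,.0177/' h.py
python3 -m crank '[[[13,17,0],-2.5,255],[[13,17,0],-2.5,255],[[13,17,70],-2.5,255],[[13,17,110],-2.5,255],[[13,17,140],-2.5,255],[[13,17,140],-2.5,255],[[13,17,140],-2.5,255]]' 20
python3 -c "
from h import *
togo(W([-.107,-.103,.035]))"
```

```text
time: 2.5
eef_pos: [0.5547, -0.1181, 0.0858]
tcp_rot: [0.573, 0.82, -0.0, -0.0]
contact_force: [0.7, -0.8, 1.4]
opening: -0.001
finger_force: 0.0
t 2.5 shift [ 2.9 -1.2 50.8] turn 0.0 lift-frame tcp [-0.1057 -0.1059  0.0858] F [ 0.7 -0.8  1.4] open -0.001 ff 0.0
```

```bash
python3 -m crank '[[[2,0,15],0,255],[[2,0,25],0,255],[[2,0,35],0,255],[[2,0,42],0,255],[[2,0,46],0,255],[[2,0,48],0,255]]'
python3 -c "
from h import *
togo(W([-.107,-.103,.035]))"
```

```text
time: 3.1
eef_pos: [0.5541, -0.1154, 0.0369]
tcp_rot: [0.572, 0.82, -0.0, -0.0]
contact_force: [0.7, -0.6, 0.2]
opening: 0.001
finger_force: 0.0
t 3.1 shift [ 0.1 -1.6  1.9] turn 0.1 lift-frame tcp [-0.1054 -0.1031  0.0369] F [ 0.7 -0.6  0.2] open 0.001 ff 0.0
```

No force is showing, so I look before going further.

```bash
python3 - <<'E'
from h import *
togo(W([-.107,-.103,.035]))
a=cam('scene');c=cam('wrist')
A=a['frame'][200:330,250:420]
cv2.imwrite('pics/e.png',np.hstack([cv2.resize(A,(390,300),interpolation=2),cv2.resize(c['frame'],(400,300))]))
P=cloud(a);h=cv2.cvtColor(a['frame'],cv2.COLOR_BGR2HSV)
m=(h[...,0]>100)&(h[...,0]<125)&(h[...,1]>150)&(P[...,2]>.01)&(P[...,2]<.1)&(abs(P[...,0]-.63)<.1)&(abs(P[...,1]+.08)<.05)
Q=L(P[m]);x=np.polyfit(Q[:,0],Q[:,2],1);print(x)
E
```

```text
t 3.1 shift [ 0.1 -1.6  1.9] turn 0.1 lift-frame tcp [-0.1054 -0.1031  0.0369] F [ 0.7 -0.6  0.2] open 0.001 ff 0.0
[-0.20025673  0.04383952]
```

View pics/e.png

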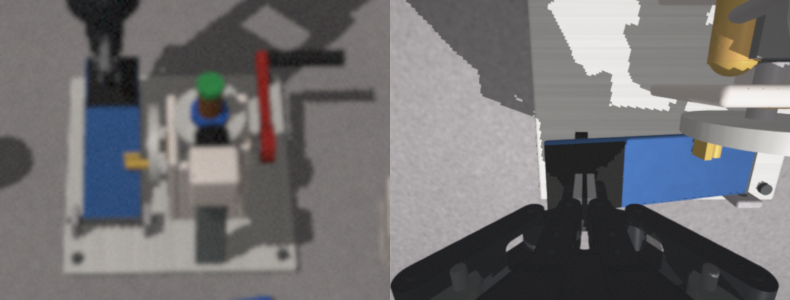

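The picture shows the tips over the pad at about (100,85) in the left half. The plate still slopes 0.2, so the pedal is at rest. I check the true fingertip height against the reported one.

```bash
python3 - <<'E'
from h import *
s=get_state();print(s['time'],s['eef_pos'],s['qpos'].round(4),s['joint_efforts'].round(1),s['contact_force'])
for n in('scene','wrist'):
    P=L(cloud(load(n)).reshape(-1,3)); 
    for x in np.arange(-.14,-.06,.01):
        m=(abs(P[:,0]-x)<.005)&(abs(P[:,1]+.103)<.012)&(P[:,2]>0)&(P[:,2]<.2)
        print(n,x.round(3),m.sum(),np.percentile(P[m,2],[0,10,50,90,100]).round(3) if m.any() else '')
E
```

```text
3.2 [ 0.55423455 -0.1154302   0.03726673] [-0.3845  0.2371  1.9562 -0.      0.9486 -0.7367] [ -0.  -33.7 -24.4  -0.   -0.   -0. ] [-0.18765014  0.30923209  0.38540771]
scene -0.14 0 
scene -0.13 1 [0.07 0.07 0.07 0.07 0.07]
scene -0.12 5 [0.062 0.065 0.073 0.076 0.078]
scene -0.11 2 [0.069 0.069 0.069 0.069 0.069]
scene -0.1 42 [0.062 0.064 0.068 0.082 0.122]
scene -0.09 89 [0.06  0.063 0.084 0.142 0.179]
scene -0.08 49 [0.054 0.058 0.062 0.137 0.174]
scene -0.07 111 [0.053 0.058 0.181 0.196 0.2  ]
scene -0.06 83 [0.051 0.054 0.157 0.178 0.183]
wrist -0.14 5446 [0.012 0.13  0.144 0.157 0.167]
wrist -0.13 4501 [0.066 0.072 0.13  0.164 0.167]
wrist -0.12 1329 [0.068 0.07  0.072 0.123 0.154]
wrist -0.11 4251 [0.066 0.085 0.146 0.164 0.167]
wrist -0.1 4482 [0.064 0.085 0.146 0.164 0.167]
wrist -0.09 1217 [0.062 0.063 0.078 0.121 0.129]
wrist -0.08 4375 [0.06  0.062 0.129 0.164 0.167]
wrist -0.07 5931 [0.056 0.059 0.142 0.156 0.167]
wrist -0.06 5196 [0.054 0.057 0.156 0.16  0.163]
```

```bash
python3 - <<'E'
from h import *
s=get_state();print(s['time'],s['eef_pos'],s['contact_force'])
c=load('wrist');print('cam rel tcp (tool axes)',(np.array(c['origin'])-s['eef_pos'])@R.from_quat(s['tcp_rot']).as_matrix())
def proj(c,w):
    f=240/np.tan(np.radians(c['vfov'])/2);p=(np.array(w)-c['origin'])@R.from_quat(c['orientation']).as_matrix();return (p[:2]/p[2]*f+[c['cx'],c['cy']]).round(0),p[2].round(3)
for n in('wrist','scene'):
    c=load(n)
    for dz in(0,.03,.06):print(n,dz,proj(c,s['eef_pos']+[0,0,dz]))
    P=cloud(c); 
    if n=='wrist':
        for u in range(440,520,8): print(u,[ (v,float(P[v,u if 0 else 314,2].round(3))) for v in [u-200]])
w=load('wrist')['frame'];a=load('scene')['frame']
cv2.imwrite('pics/f.png',np.hstack([cv2.resize(w[200:380,210:430],(440,360),interpolation=2),cv2.resize(a[190:260,265:335],(360,360),interpolation=2)]))
E
```

```text
3.2 [ 0.55423455 -0.1154302   0.03726673] [-0.18765014  0.30923209  0.38540771]
cam rel tcp (tool axes) [ 0.07214759  0.00040812 -0.17645118]
wrist 0 (array([310., 269.]), np.float64(0.19))
wrist 0.03 (array([310., 294.]), np.float64(0.161))
wrist 0.06 (array([310., 328.]), np.float64(0.132))
440 [(240, 0.067)]
448 [(248, 0.066)]
456 [(256, 0.067)]
464 [(264, 0.068)]
472 [(272, 0.068)]
480 [(280, 0.078)]
488 [(288, 0.086)]
496 [(296, 0.093)]
504 [(304, 0.1)]
512 [(312, 0.106)]
scene 0 (array([298., 241.]), np.float64(1.262))
scene 0.03 (array([298., 234.]), np.float64(1.238))
scene 0.06 (array([297., 227.]), np.float64(1.214))
```

View pics/f.png

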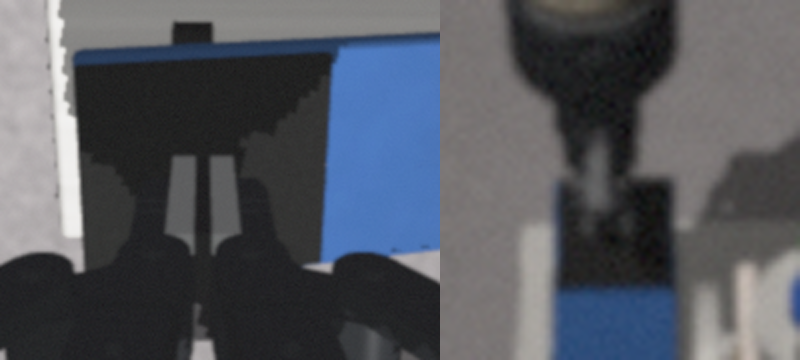

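The tips seem to end at the pad's surface (z≈0.067) although the reported TCP is 0.037, so there may be an offset of about 30 mm. I probe a few mm further down and watch the force.

```bash
python3 -m crank '[[[0,0,3],0,255],[[0,0,6],0,255],[[0,0,6],0,255]]'
python3 - <<'E'
from h import *
a=cam('scene');c=cam('wrist')
togo(W([-.107,-.103,.035]))
P=cloud(a);h=cv2.cvtColor(a['frame'],cv2.COLOR_BGR2HSV)
m=(h[...,0]>100)&(h[...,0]<125)&(h[...,1]>150)&(P[...,2]>.01)&(P[...,2]<.1)&(abs(P[...,0]-.63)<.1)&(abs(P[...,1]+.08)<.05)
Q=L(P[m]);print(np.polyfit(Q[:,0],Q[:,2],1))
E
```

```text
time: 3.5
eef_pos: [0.5545, -0.1156, 0.0314]
tcp_rot: [0.572, 0.82, -0.0, 0.0]
contact_force: [0.8, -0.8, -0.3]
opening: 0.002
finger_force: 0.1
t 3.6 shift [ 0.3 -1.8 -3.5] turn 0.1 lift-frame tcp [-0.1052 -0.1033  0.0315] F [-0.7  0.3 -0.1] open 0.002 ff 0.0
[-0.19303207  0.04364258]
```

```bash
python3 - <<'E'
from h import *
c=load('wrist');P=cloud(c);T=(P-get_state()['eef_pos'])@R.from_quat(get_state()['tcp_rot']).as_matrix()
for u in(296,300,304,318,322,326):
    print(u,[(v,*(T[v,u]*1000).round(0).astype(int)) for v in range(250,325,6) if np.isfinite(T[v,u,0])])
E
```

```text
296 [(250, np.int64(24), np.int64(-6), np.int64(-36)), (256, np.int64(21), np.int64(-6), np.int64(-36)), (262, np.int64(18), np.int64(-6), np.int64(-37)), (268, np.int64(15), np.int64(-6), np.int64(-37)), (274, np.int64(12), np.int64(-6), np.int64(-36)), (280, np.int64(9), np.int64(-6), np.int64(-35)), (286, np.int64(11), np.int64(-6), np.int64(-46)), (292, np.int64(11), np.int64(-5), np.int64(-53)), (298, np.int64(11), np.int64(-5), np.int64(-57)), (304, np.int64(11), np.int64(-5), np.int64(-62)), (310, np.int64(12), np.int64(-5), np.int64(-68)), (316, np.int64(11), np.int64(-5), np.int64(-71)), (322, np.int64(12), np.int64(-4), np.int64(-77))]
300 [(250, np.int64(24), np.int64(-4), np.int64(-36)), (256, np.int64(21), np.int64(-4), np.int64(-37)), (262, np.int64(18), np.int64(-4), np.int64(-36)), (268, np.int64(15), np.int64(-4), np.int64(-35)), (274, np.int64(12), np.int64(-4), np.int64(-36)), (280, np.int64(11), np.int64(-4), np.int64(-39)), (286, np.int64(11), np.int64(-4), np.int64(-46)), (292, np.int64(11), np.int64(-4), np.int64(-53)), (298, np.int64(11), np.int64(-4), np.int6
[... 2088 characters left out ...]
64(-71)), (322, np.int64(12), np.int64(4), np.int64(-77))]
326 [(250, np.int64(23), np.int64(7), np.int64(-33)), (256, np.int64(20), np.int64(7), np.int64(-34)), (262, np.int64(17), np.int64(7), np.int64(-34)), (268, np.int64(14), np.int64(7), np.int64(-34)), (274, np.int64(11), np.int64(7), np.int64(-33)), (280, np.int64(11), np.int64(7), np.int64(-39)), (286, np.int64(11), np.int64(7), np.int64(-47)), (292, np.int64(11), np.int64(7), np.int64(-52)), (298, np.int64(12), np.int64(6), np.int64(-58)), (304, np.int64(11), np.int64(6), np.int64(-62)), (310, np.int64(11), np.int64(6), np.int64(-67)), (316, np.int64(11), np.int64(6), np.int64(-70)), (322, np.int64(12), np.int64(6), np.int64(-76))]
```

In both pictures the finger ends at the same image row (~277), about 36 mm behind the reported TCP. The real tips are therefore about 36 mm short of it and only now touch the pad. I keep pressing while watching the force.

```bash
python3 -m crank '[[[0,0,5],0,255],[[0,0,10],0,255],[[0,0,10],0,255]]'; python3 -m crank '[[[0,0,5],0,255],[[0,0,10],0,255],[[0,0,10],0,255]]'
```

```text
time: 3.9
eef_pos: [0.5543, -0.1158, 0.0211]
tcp_rot: [0.572, 0.82, -0.0, 0.0]
contact_force: [0.3, -0.3, 1.9]
opening: -0.002
finger_force: 0.9
time: 4.2
eef_pos: [0.554, -0.1153, 0.0104]
tcp_rot: [0.572, 0.82, 0.0, -0.0]
contact_force: [0.9, -0.6, 0.4]
opening: -0.0
finger_force: 0.3
```

```bash
cat >> h.py <<'E'
def pedal(a):
    P=cloud(a);h=cv2.cvtColor(a['frame'],cv2.COLOR_BGR2HSV)
    m=(h[...,0]>100)&(h[...,0]<125)&(h[...,1]>150)&(P[...,2]>.01)&(P[...,2]<.1)&(abs(P[...,0]-.63)<.1)&(abs(P[...,1]+.08)<.05)
    Q=L(P[m]);print('pedal slope',np.polyfit(Q[:,0],Q[:,2],1))
E
python3 - <<'E'
from h import *
a=cam('scene');c=cam('wrist');pedal(a);togo(W([-.107,-.103,.035]))
s=get_state();print(s['joint_efforts'].round(2),s['wrist_torque'].round(2))
T=(cloud(c)-s['eef_pos'])@R.from_quat(s['tcp_rot']).as_matrix()
for u in(300,322):print([(v,*(int(i) for i in (T[v,u]*1000).round())) for v in range(240,300,5) if np.isfinite(T[v,u,0])])
A=a['frame'][190:320,250:420]
cv2.imwrite('pics/g.png',np.hstack([cv2.resize(A,(390,300),interpolation=2),cv2.resize(c['frame'],(400,300))]))
E
```

```text
pedal slope [-0.0667248   0.03723882]
t 4.3 shift [ -0.3  -1.6 -24.4] turn 0.1 lift-frame tcp [-0.1055 -0.1027  0.0106] F [ 0.6 -0.3 -0.6] open -0.002 ff 0.0
[-8.000e-02 -3.449e+01 -2.354e+01 -1.000e-02 -1.000e-02 -0.000e+00] [0.05 0.02 0.01]
[(240, 28, -4, -36), (245, 26, -4, -36), (250, 24, -4, -36), (255, 21, -4, -35), (260, 19, -4, -35), (265, 16, -4, -36), (270, 14, -4, -36), (275, 12, -4, -36), (280, 11, -4, -40), (285, 11, -4, -46), (290, 11, -4, -51), (295, 11, -4, -54)]
[(240, 28, 5, -35), (245, 26, 5, -35), (250, 23, 5, -35), (255, 21, 5, -36), (260, 19, 5, -36), (265, 16, 6, -34), (270, 14, 6, -35), (275, 12, 6, -36), (280, 11, 5, -40), (285, 12, 5, -46), (290, 11, 5, -51), (295, 11, 5, -55)]
```

View pics/g.png

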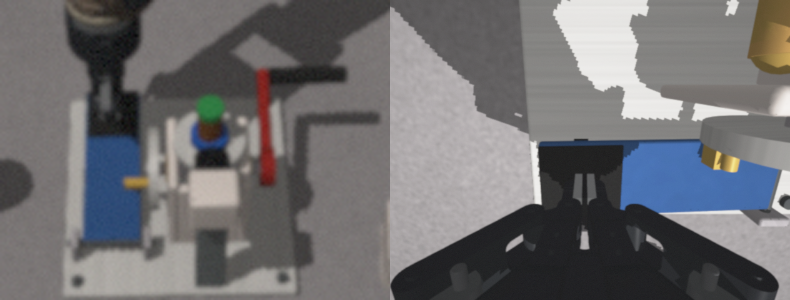

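The left half shows the pedal well down, at slope 0.067, and the 36 mm tip offset is confirmed. The force reading does not respond, so I go by the plate's slope; about 11 mm remain.

```bash
python3 -m crank '[[[0,0,5],0,255],[[0,0,9],0,255],[[0,0,9],0,255]]';python3 - <<'E'
from h import *
a=cam('scene');pedal(a);togo(W([-.107,-.103,.035]));print(get_state()['joint_efforts'].round(2))
E
python3 -m crank '[[[0,0,1],0,255],[[0,0,2],0,255],[[0,0,2],0,255]]';python3 - <<'E'
from h import *
a=cam('scene');pedal(a);togo(W([-.107,-.103,.035]));print(get_state()['joint_efforts'].round(2))
P=L(cloud(a)[240:480].reshape(-1,3));
E
```

```text
time: 4.6
eef_pos: [0.5539, -0.1153, 0.0025]
tcp_rot: [0.572, 0.82, -0.0, -0.001]
contact_force: [-3.1, 0.0, 8.4]
opening: -0.0
finger_force: 3.4
pedal slope [-0.01348187  0.03506153]
t 4.65 shift [  0.   -1.6 -32.3] turn 0.1 lift-frame tcp [-0.1055 -0.103   0.0027] F [-3.7  0.7  6.1] open -0.0 ff 3.4
[  0.16 -31.31 -22.03   0.17  -0.79  -0.  ]
time: 4.95
eef_pos: [0.554, -0.1153, 0.0009]
tcp_rot: [0.572, 0.82, -0.0, -0.001]
contact_force: [-3.5, 0.4, 7.1]
opening: -0.001
finger_force: 3.6
pedal slope [-0.00298501  0.0345949 ]
t 5.0 shift [  0.1  -1.6 -34. ] turn 0.1 lift-frame tcp [-0.1055 -0.103   0.001 ] F [-2.9  1.5  7.1] open -0.003 ff 3.6
[ 2.400e-01 -3.140e+01 -2.213e+01  2.000e-01 -8.400e-01 -1.000e-02]
```

```bash
python3 -m crank '[[[0,0,1],0,255],[[0,0,2],0,255],[[0,0,2],0,255]]';python3 - <<'E'
from h import *
a=cam('scene');pedal(a);togo(W([-.107,-.103,.035]))
P=cloud(a);h=cv2.cvtColor(a['frame'],cv2.COLOR_BGR2HSV)
m=(P[...,2]>.1)&(P[...,1]>.05)&(P[...,1]<.14)&(abs(P[...,0]-.58)<.15);Q=L(P[m]);Q=Q[Q[:,1]>.08];print('handle',len(Q),np.median(Q,0).round(4))
E
```

```text
time: 5.3
eef_pos: [0.554, -0.1153, -0.0001]
tcp_rot: [0.572, 0.82, -0.0, -0.001]
contact_force: [-5.7, 0.8, 12.4]
opening: -0.003
finger_force: 6.0
pedal slope [0.00157652 0.03437143]
t 5.35 shift [  0.1  -1.6 -35. ] turn 0.1 lift-frame tcp [-0.1055 -0.1031 -0.    ] F [-6.   1.2 12.2] open -0.0 ff 6.1
handle 229 [-0.0708  0.1137  0.1658]
```

The pedal is on its stop: slope 0 and force up to 12 N. The lever has sprung to the expected place. I raise the arm, then move over the handle while opening the gripper.

```bash
python3 -m crank '[[[0,0,-10],0,255],[[0,0,-30],0,255],[[0,0,-70],0,255],[[0,-10,-120],0,255],[[0,-15,-170],0,200],[[0,-15,-220],0,100],[[40,-15,-220],0,0],[[90,-10,-220],0,0],[[140,0,-220],0,0],[[185,20,-220],0,0]]'
python3 -m crank '[[[30,15,0],0,0],[[30,15,0],0,0],[[30,15,0],0,0],[[30,15,0],0,0]]'
python3 - <<'E'
from h import *
a=cam('scene');pedal(a);togo(W([-.07,.113,.107]));c=cam('wrist')
for n,c in(('s',a),('w',c)):
    P=cloud(c);Q=L(P)
    m=(c['frame'].max(2)<60)&(Q[...,2]>.1)&(Q[...,2]<.18)&(Q[...,1]>.05)&(Q[...,1]<.16)&(Q[...,0]>-.13)&(Q[...,0]<0)
    q=Q[m];print(n,len(q),np.median(q,0).round(4),np.percentile(q,3,0).round(3),np.percentile(q,97,0).round(3))
cv2.imwrite('pics/h.png',np.hstack([cv2.resize(a['frame'][150:330,230:464],(390,300),interpolation=2),cv2.resize(c['frame'],(400,300))]))
E
```

```text
time: 6.35
eef_pos: [0.5079, 0.0664, 0.218]
tcp_rot: [0.573, 0.82, 0.0, -0.0]
contact_force: [1.9, 0.4, 0.4]
opening: 0.996
finger_force: 0.0
time: 6.75
eef_pos: [0.5128, 0.0973, 0.2179]
tcp_rot: [0.573, 0.82, -0.0, -0.0]
contact_force: [0.1, -0.5, 0.5]
opening: 1.0
finger_force: 0.0
pedal slope [-0.20153894  0.04382638]
t 6.8 shift [  2.5   1.1 111. ] turn -0.0 lift-frame tcp [-0.0711  0.1105  0.218 ] F [-0.5  0.3 -0.1] open 1.001 ff 0.0Traceback (most recent call last):
  File "<stdin>", line 4, in <module>
  File "h.py", line 13, in L
    def L(w): return R.from_euler('z',-YAW).apply(np.array(w)-O)
                     ~~~~~~~~~~~~~~~~~~~~~~~~~~~~^^^^^^^^^^^^^^^
  File "scipy/spatial/transform/_rotation.pyx", line 2580, in scipy.spatial.transform._rotation.Rotation.apply
ValueError: Expected input of shape (3,) or (P, 3), got (480, 640, 3).
```

```bash
cat >> h.py <<'E'
def handle(c,dx=(-.13,.03)):
    Q=L(cloud(c).reshape(-1,3)).reshape(480,640,3)
    m=(c['frame'].max(2)<60)&(Q[...,2]>.1)&(Q[...,2]<.215)&(Q[...,1]>.05)&(Q[...,1]<.16)&(Q[...,0]>dx[0])&(Q[...,0]<dx[1])
    q=Q[m];print('handle',len(q),np.median(q,0).round(4),np.percentile(q,3,0).round(3),np.percentile(q,97,0).round(3))
E
python3 - <<'E'
from h import *
a=load('scene');c=load('wrist');handle(a)
handle(c)
cv2.imwrite('pics/h.png',np.hstack([cv2.resize(a['frame'][150:330,230:464],(390,300),interpolation=2),cv2.resize(c['frame'],(400,300))]))
E
```

```text
handle 224 [-0.0707  0.1025  0.1655] [-0.079  0.068  0.158] [-0.066  0.141  0.17 ]
handle 2503 [-0.0748  0.1121  0.1671] [-0.083  0.07   0.162] [-0.067  0.147  0.169]
```

View pics/h.png

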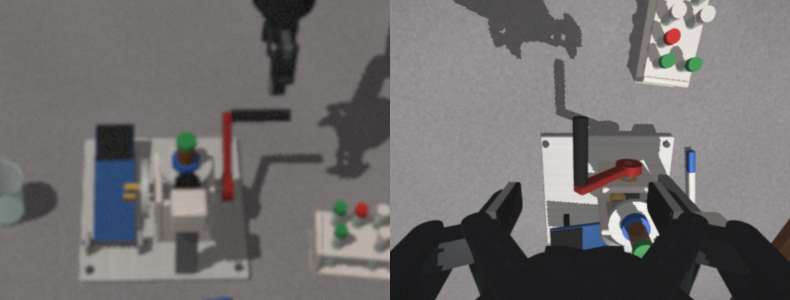

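In the wrist half the handle is at about (580,150), between the open fingers at (515,220) and (665,210). The pedal is back up and the lever is free. I come down to put the pads around the handle.

```bash
python3 -m crank '[[[3,-2,40],0,0],[[3,-2,80],0,0],[[3,-2,105],0,0],[[3,-2,116],0,0],[[3,-2,116],0,0],[[3,-2,116],0,0]]'
python3 - <<'E'
from h import *
c=cam('wrist');handle(c);togo(W([-.07,.113,.107]));s=get_state()
cv2.imwrite('pics/i.png',c['frame'])
E
```

```text
time: 7.45
eef_pos: [0.5113, 0.0996, 0.1039]
tcp_rot: [0.573, 0.82, 0.001, 0.001]
contact_force: [0.0, 0.6, -0.2]
opening: 0.997
finger_force: 0.0
handle 26032 [-0.0656  0.1222  0.1983] [-0.124  0.093  0.16 ] [-0.002  0.145  0.214]
t 7.5 shift [-0.5  1.3 -2.5] turn 0.0 lift-frame tcp [-0.0713  0.1135  0.1045] F [ 0.3 -0.8  0. ] open 1.001 ff 0.0
```

View pics/i.png

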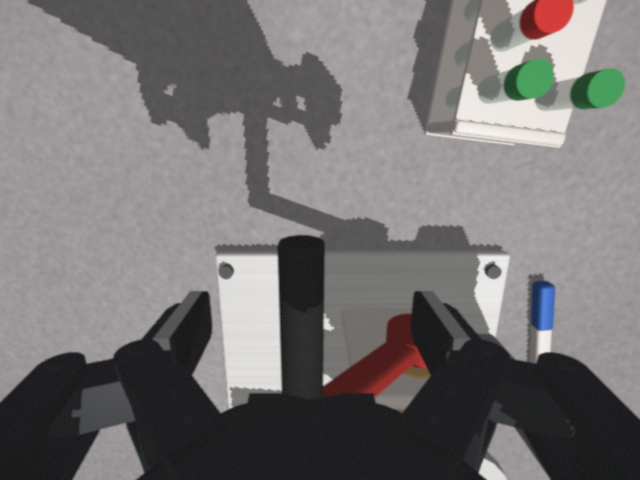

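The handle at (302,320) lies between the pads, whose middle is at x≈312. I close on it.

```bash
python3 -m crank '[[[0,-2,2],0,120],[[0,-2,2],0,255],[[0,-2,2],0,255],[[0,-2,2],0,255],[[0,-2,2],0,255],[[0,-2,2],0,255],[[0,-2,2],0,255]]' 60
python3 - <<'E'
from h import *
c=cam('wrist');a=cam('scene');togo(W([-.07,.113,.107]))
T=(cloud(c)-get_state()['eef_pos'])@R.from_quat(get_state()['tcp_rot']).as_matrix()
for u in(302,308):print(u,[(v,*(int(i) for i in (T[v,u]*1000).round())) for v in range(230,380,10) if np.isfinite(T[v,u,0])])
cv2.imwrite('pics/j.png',np.hstack([cv2.resize(a['frame'][150:330,230:464],(390,300),interpolation=2),cv2.resize(c['frame'],(400,300))]))
E
```

```text
time: 8.2
eef_pos: [0.5081, 0.0994, 0.1009]
tcp_rot: [0.572, 0.82, -0.0, -0.0]
contact_force: [-2.6, -0.8, 4.1]
opening: 0.196
finger_force: 58.4
t 8.3 shift [-1.4  4.7 -6.1] turn 0.1 lift-frame tcp [-0.0747  0.1144  0.1009] F [-3.8 -0.2  4.3] open 0.191 ff 58.4
302 [(230, -6, -7, 101), (240, -14, -7, 100), (250, 34, -3, -65), (260, 31, -3, -68), (270, 27, -3, -68), (280, 24, -3, -68), (290, 20, -3, -68), (300, 16, -3, -69), (310, 12, -3, -68), (320, 8, -3, -68), (330, 4, -3, -69), (340, -1, -3, -68), (350, -5, -3, -68), (360, -9, -3, -68), (370, -13, -3, -68)]
308 [(230, -6, -2, 101), (240, 34, -1, -54), (250, 34, -1, -66), (260, 31, 0, -68), (270, 27, -1, -68), (280, 24, -1, -68), (290, 19, -1, -67), (300, 16, -1, -68), (310, 12, -1, -69), (320, 8, -1, -68), (330, 4, -1, -68), (340, -1, -1, -67), (350, -4, -1, -68), (360, -9, -1, -68), (370, -13, -1, -68)]
```

View pics/j.png

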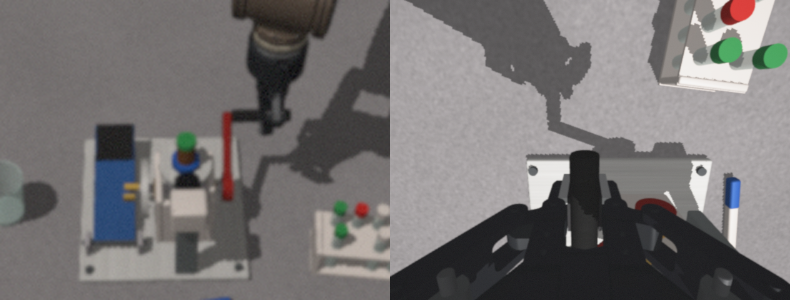

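The grip is good: opening matches about 16–18 mm and the pad force is 58 N. The handle sits 59 mm behind the reported TCP, at lever angle ≈0.65. I follow the arc upward in two parts.

```bash
python3 -m crank '[[[0,5,-5],0,255],[[0,11,-10],0,255],[[0,17,-14],0,255],[[0,23,-18],0,255],[[0,23,-18],0,255],[[0,23,-18],0,255]]'
python3 -c "
from h import *
togo(W([-.07,.113,.107]))"
python3 -m crank '[[[0,7,-4],0,255],[[0,14,-7],0,255],[[0,21,-9],0,255],[[0,28,-11],0,255],[[0,28,-11],0,255],[[0,28,-11],0,255]]'
python3 - <<'E'
from h import *
togo(W([-.07,.113,.107]))
c=cam('wrist');T=(cloud(c)-get_state()['eef_pos'])@R.from_quat(get_state()['tcp_rot']).as_matrix()
for u in(296,302,308,314):print(u,[(v,*(int(i) for i in (T[v,u]*1000).round())) for v in range(260,350,15)])
E
```

```text
time: 8.9
eef_pos: [0.5272, 0.1066, 0.1188]
tcp_rot: [0.572, 0.82, -0.004, -0.003]
contact_force: [-10.1, -4.0, 8.9]
opening: 0.19
finger_force: 58.9
t 8.9 shift [ -1.5 -15.5  11.9] turn 0.1 lift-frame tcp [-0.0544  0.1145  0.1188] F [-10.1  -4.    8.9] open 0.19 ff 58.9
time: 9.5
eef_pos: [0.5562, 0.1172, 0.1333]
tcp_rot: [0.572, 0.82, -0.001, -0.001]
contact_force: [-8.9, -1.2, 15.9]
opening: 0.194
finger_force: 58.7
t 9.5 shift [ -1.4 -46.5  26.4] turn 0.1 lift-frame tcp [-0.0234  0.1145  0.1333] F [-8.9 -1.2 15.9] open 0.194 ff 58.7
296 [(260, 28, -5, -61), (275, 23, -5, -62), (290, 17, -5, -62), (305, 10, -5, -61), (320, 5, -5, -63), (335, -2, -5, -62)]
302 [(260, 29, -3, -63), (275, 24, -3, -64), (290, 18, -3, -63), (305, 11, -3, -63), (320, 5, -3, -63), (335, -2, -3, -63)]
308 [(260, 30, -1, -64), (275, 24, -1, -64), (290, 17, -1, -63), (305, 12, -1, -64), (320, 6, -1, -64), (335, -1, -1, -64)]
314 [(260, 29, 2, -63), (275, 23, 2, -63), (290, 18, 2, -64), (305, 12, 2, -63), (320, 6, 2, -64), (335, -1, 2, -64)]
```

The lever is at about 1.37. I move most of the rest, then measure the red arm's direction.

```bash
python3 -m crank '[[[0,6,-3],0,255],[[0,12,-4],0,255],[[0,18,-4],0,255],[[0,18,-4],0,255],[[0,18,-4],0,255]]'
cat >> h.py <<'E'
def arm(c,n):
    Q=L(cloud(c).reshape(-1,3)).reshape(480,640,3);h=cv2.cvtColor(c['frame'],cv2.COLOR_BGR2HSV)
    m=((h[...,0]<8)|(h[...,0]>172))&(h[...,1]>130)&(h[...,2]>40)&(abs(Q[...,0])<.12)&(Q[...,1]>.03)&(Q[...,1]<.09)&(Q[...,2]>.05)&(Q[...,2]<.22)
    q=Q[m];print(n,len(q),np.median(q,0).round(4))
    for z in np.arange(.07,.21,.01):
        s=q[abs(q[:,2]-z)<.005]
        if len(s)>5: print('  z',z.round(2),len(s),'x',np.percentile(s[:,0],[5,50,95]).round(4),'y',np.percentile(s[:,1],[5,50,95]).round(3))
E
python3 - <<'E'
from h import *
togo(W([-.07,.113,.107]))
for n in('scene','wrist','top'): arm(cam(n),n)
E
```

```text
time: 10.05
eef_pos: [0.5732, 0.1233, 0.1347]
tcp_rot: [0.572, 0.82, -0.0, -0.0]
contact_force: [-3.6, -1.0, 6.2]
opening: 0.192
finger_force: 60.6
t 10.05 shift [ -1.3 -64.6  27.7] turn 0.1 lift-frame tcp [-0.0054  0.1144  0.1347] F [-3.6 -1.   6.2] open 0.192 ff 60.6
scene 169 [0.0044 0.0576 0.1355]
  z 0.1 32 x [0.0057 0.0126 0.0174] y [0.052 0.057 0.064]
  z 0.11 27 x [-0.0049  0.0051  0.0122] y [0.053 0.057 0.064]
  z 0.12 9 x [0.003  0.0042 0.0065] y [0.054 0.059 0.061]
  z 0.13 9 x [0.0025 0.005  0.0056] y [0.053 0.056 0.06 ]
  z 0.14 10 x [0.0025 0.0051 0.0057] y [0.055 0.058 0.06 ]
  z 0.15 9 x [0.0024 0.0043 0.0058] y [0.055 0.057 0.059]
  z 0.16 8 x [0.0026 0.0037 0.0049] y [0.055 0.057 0.061]
  z 0.17 6 x [0.0025 0.0035 0.0047] y [0.055 0.058 0.06 ]
  z 0.18 11 x [0.0019 0.003  0.0055] y [0.055 0.057 0.059]
  z 0.19 20 x [-0.007   0.002   0.0043] y [0.054 0.059 0.065]
  z 0.2 23 x [-0.0102 -0.0023  0.0039] y [0.054 0.059 0.063]
wrist 0 [nan nan nan]
top 15 [-0.0069  0.0594  0.1953]
  z 0.19 7 x [-0.0136 -0.0098 -0.0041] y [0.056 0.058 0.06 ]
  z 0.2 8 x [-0.0117 -0.0055 -0.001 ] y [0.056 0.061 0.063]
  return _methods._mean(a, axis=axis, dtype=dtype,
  ret = um.true_divide(
```

```bash
python3 -m crank '[[[0,3,0],0,255],[[0,3,0],0,255],[[0,3,0],0,255],[[0,3,0],0,255]]'
python3 - <<'E'
from h import *
togo(W([-.07,.113,.107]))
A=[]
for i in range(12):
    c=cam('scene');Q=L(cloud(c).reshape(-1,3)).reshape(480,640,3);h=cv2.cvtColor(c['frame'],cv2.COLOR_BGR2HSV)
    m=((h[...,0]<8)|(h[...,0]>172))&(h[...,1]>130)&(abs(Q[...,0])<.03)&(abs(Q[...,1]-.057)<.0035)&(Q[...,2]>.118)&(Q[...,2]<.183)
    A.append(Q[m])
q=np.vstack(A)
for k in range(3):
    p=np.polyfit(q[:,2],q[:,0],1);r=q[:,0]-np.polyval(p,q[:,2]);q=q[abs(r)<2.5*r.std()]
print(len(q),'dx/dz',p,'theta',np.pi/2+p[0],'std',r.std(),'x at shaft',np.polyval(p,.09),[round(np.polyfit(a[:,2],a[:,0],1)[0],3) for a in A])
togo(W([-.07,.113,.107]))
E
```

```text
time: 10.6
eef_pos: [0.5752, 0.1241, 0.1346]
tcp_rot: [0.572, 0.82, -0.001, -0.001]
contact_force: [-6.2, -2.2, 7.2]
opening: 0.189
finger_force: 60.8
t 10.6 shift [ -1.3 -66.6  27.8] turn 0.1 lift-frame tcp [-0.0033  0.1145  0.1346] F [-6.2 -2.2  7.2] open 0.189 ff 60.8
609 dx/dz [0.00573738 0.00430041] theta 1.5765337106519415 std 0.0011991535682151304 x at shaft 0.0048167795376384374 [np.float64(0.006), np.float64(0.017), np.float64(-0.0), np.float64(0.008), np.float64(-0.006), np.float64(0.006), np.float64(0.008), np.float64(0.0), np.float64(0.011), np.float64(-0.0), np.float64(0.011), np.float64(0.002)]
t 11.2 shift [ -1.4 -66.6  27.8] turn 0.1 lift-frame tcp [-0.0033  0.1145  0.1346] F [-5.3 -1.7  6.4] open 0.19 ff 60.8
```

The arm's direction reads 1.577 rad, against 1.571 upright. I check the camera's own vertical on a fixed face of the reading head and housing.

```bash
python3 - <<'E'
from h import *
c=load('scene');Q=L(cloud(c).reshape(-1,3))
m=(abs(Q[:,1])<.035)&(Q[:,2]>.03)&(Q[:,2]<.19)&(Q[:,0]>.03)&(Q[:,0]<.12);q=Q[m]
print(len(q))
for z in np.arange(.03,.19,.015):
    s=q[abs(q[:,2]-z)<.0075]; print(z.round(3),len(s),np.percentile(s[:,0],[5,50,95]).round(4) if len(s)>3 else '')
m=(abs(Q[:,0])<.15)&(abs(Q[:,1])<.15)&(Q[:,2]<.016)&(Q[:,2]>.005);g=Q[m]
m2=(Q[:,2]<.006)&(Q[:,2]>-.01)&(abs(Q[:,0])<.3)&(abs(Q[:,1])<.3);g=Q[m2]
print('bench tilt',np.linalg.lstsq(np.c_[g[:,:2],np.ones(len(g))],g[:,2],rcond=None)[0])
pedal(c);togo(W([-.07,.113,.107]))
E
```

```text
833
0.03 43 [0.038  0.041  0.0921]
0.045 74 [0.037  0.0895 0.0931]
0.06 73 [0.0362 0.0898 0.0925]
0.075 73 [0.0376 0.0899 0.0923]
0.09 75 [0.0375 0.0897 0.0919]
0.105 82 [0.0353 0.0888 0.0926]
0.12 71 [0.0327 0.0905 0.0925]
0.135 6 [0.0912 0.0916 0.0931]
0.15 18 [0.0888 0.1049 0.1063]
0.165 79 [0.1018 0.1061 0.1074]
0.18 171 [0.0411 0.1004 0.1077]
bench tilt [-3.07826032e-05 -2.43540018e-04  3.13367840e-04]
pedal slope [-0.2012702   0.04389619]
t 11.2 shift [ -1.4 -66.6  27.8] turn 0.1 lift-frame tcp [-0.0033  0.1145  0.1346] F [-5.3 -1.7  6.4] open 0.19 ff 60.8
```

The camera's vertical is good, so the lever stands upright within about 0.01 rad, held firmly with the pedal back up. I let it settle briefly and hand in.

```bash
python3 -m crank '[[[0,0,0],0,255],[[0,0,0],0,255],[[0,0,0],0,255]]' && python3 -c "
from h import *
print(ctrl.sign_off())"
```

```text
time: 11.5
eef_pos: [0.5752, 0.1241, 0.1346]
tcp_rot: [0.572, 0.82, -0.001, -0.001]
contact_force: [-5.0, -2.6, 6.3]
opening: 0.193
finger_force: 60.8
the job is handed in; nothing more can be done
None
```

The job is handed in at 11.5 s: I pressed the pedal to its stop and it came back up, and the gripper is holding the lever upright, measured within about 0.01 rad; no verdict came back.

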